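Inspect a die under the loupe

ROBOT

A 6-joint arm with a two-finger parallel gripper is mounted at the origin on a cart in front of the work surface, level with it; the furniture and walls round the work are solid. World frame = base frame: x ahead of the robot, y to its left, z up, the work surface at z = 0. Lengths are in mm, angles in rad, forces in N, time in s.
With the tool pointing down it reaches from about 275 to 750 mm from the base axis. Payload 10.2 kg.
Tool frame: the origin (TCP) lies between the finger pads; the fingertips stand 19 mm ahead of it and the grasp point (between the pads) is the TCP; z points along the fingers, y is the line along which they close (so a half turn about z gives the same grasp; the last joint's range is limited). The gripper opens to 85 mm and grips with 20 to 120 N. Pads are 22 mm wide; open, the fingers measure 114 mm over their backs; the gripper's body (76 mm by 85 mm) begins 54 mm behind the grasp point. The pads swing forward as they close: fully open they stand 13 mm farther back than shut.
Start: joints at [1.052, 0.313, 1.498, -0, 1.331, -0.223], TCP at [153.053, 502.201, 250.294] pointing down, gripper open.
Joint ranges: [-2.94, 2.94], [-0.97, 2.17], [0.19, 2.56], [-1.23, 4.37], [0.02, 3.11], [-2.88, 2.88]. Speed limits (rad/s): [2.39, 2.39, 3.01, 3.14, 3.14, 3.14].

INTERFACE

Orientations are given as a unit quaternion [w, x, y, z].
In Python, from rig import sense, capture, finish_job gives the robot as it stands. The module is installed in compiled form; this text tells all that it offers.
- The arm moves only by the tool move_arm, never from a script. Its argument "moves" is a list of rows, each an object with "turn": the turn, a rotation vector about the tool's x, y, z in rad, a list of three; "translation": the shift along the tool's x, y, z in mm, a list of three; "hand": the opening, from 0 (shut) to 1 (fully open). In form: [{"turn": [wx, wy, wz], "translation": [x, y, z], "hand": hand}, ...]. A call has 1 to 10 rows; each row shifts and turns the commanded pose from where the row before left it, along the tool's axes as they then stand; what a row does not reach is not made up. A row lasts 1/12 s, in which the tool goes at most 41.7 mm and 7.16 degrees, less where a joint would pass 70% of its speed; a pose out of reach is approached as far as the arm can. A call with a gripper value outside its range is refused whole. The fingers move at their own pace and stop on an object; "grip_force" is the grip in N (left out, the last holds). Time passes only in rows, so rows that do not move let the fingers close. It gives the time, the measured TCP pose, the force, the opening and the grip force at its end, in the units of the state.
- sense(): the state, without advancing time (a new reading comes with each control period).
- capture(name): name is "scene" or "top"; returns a dict with "image" (400x640x3 uint8, blue, green, red), "z_map" (400x640 float32, mm along the optical axis (not along the pixel's ray), 0 where there is no reading), "vertical_fov" (degrees; the focal length in pixels is half the picture's height over the tangent of half this angle, whatever the lens; pixels are square), "cx", "cy" (the principal point, pixels), "R" (3x3) and "t" (3): a world point X has camera coordinates R X + t. Camera axes: x right, y down, z forward; pixel columns grow to the right and rows downward; lengths in mm; the calibration is good to about 2 mm. A picture is of the moment at which its call begins.
- finish_job(): hands the job in; it is judged then, once.
The state is a dict: "time_s": time; "joints": joint angles; "dq": joint speeds; "tau": joint torques, N m; "eef_pos": TCP position; "ee_rot": TCP orientation; "force": force on the tool from outside, world axes, zero at the start; "wrist_torque": the same for the moment, N m; "grip_width": opening from 0.0 (shut) to 1.0 (fully open); "grip_force": force on a finger pad.
Only numpy, scipy, OpenCV 4.12 (cv2) and the standard library are available. Lean on these libraries where they do the work, as an engineer would, in place of code of your own. Each camera call takes 0.05 s, during which the arm holds its last target. There are 200 camera calls.

TASK

Lever up the cover of the small inspection case with the scraper's thin blade, put in at the notch in its front wall (do not pry the shut cover with the fingers), swing the cover back until it leans past upright, and lay the scraper flat on the bench clear of the case. Then take the loupe by its handle and hold it level over the round brass die in the case, not over the square blank, with the lens centred on the die and at the height of the pointer on the pillar beside the case. Finish while still holding it there, steady and with the loupe touching nothing but the gripper, leaving the pointer as it is set, the parts in their pockets and the tins and tin lid standing about undisturbed.

Things in the scene. Friction and masses are not known exactly. Their poses are not given: they have to be found in the camera images.
- case: grey inspection case screwed to the bench, cannot move. Origin: centre of the underside of its dark base plate (110 x 210 x 6 mm, x by y). The box on it is 84 (x) by 104 mm (y) outside, walls 4 mm, rim 40 mm above the bench; front to its -x (towards the robot, give or take 0.3 rad). Pockets for two parts at (0, -24) and (0, 24) mm; steel pillar 8 mm thick, 136 mm tall at (20, -85) mm
- cover (a joint): angle in rad of the case's grey cover, a plate 84 x 104 x 4 mm hinged on the far (+x) rim: 0 shut and level on the rim, 1.57 upright, stops at 1.95 leaning back. Its stiff hinge stays where it is left; 1 to 1.5 N upward at the front edge raises it. Shut, its underside is 40 mm above the bench, its front edge flush with the front wall
- notch (a point): centre of the notch in the front wall, on its outer face, 42 mm in front of the case's origin: a gap 50 mm wide and 10 mm high (30 to 40 mm above the bench) straight under the shut cover's edge, where a blade goes in along the case's +x; behind the 4 mm wall is open space above the parts. It does not move with the cover
- cover_hinge (a point): middle of the cover's hinge line, 84 mm behind the notch along the case's +x, 40 mm above the bench; the line runs along the case's y, and the cover's underside turns about it
- focus_mark (a point): tip of the pointer on a small aluminium collar (18 mm across, 12 mm tall) on the pillar; the pointer sticks out level towards the box. Its height is the focal height for the middle of the lens, 80 to 120 mm above the bench. The collar is tight on its pillar and is not to be moved
- die: round brass die, 28 mm diameter, 12 mm tall with a 20 mm raised face on top, lying loose in one of the case's two round pockets (34 mm wide, floor 10 mm above the bench). Origin: centre of its underside
- blank: square brass blank, 20 x 20 x 12 mm, lying loose in the other pocket. Origin: centre of its underside
- scraper: scraper lying on the bench: wooden handle 90 mm long, 16 mm wide, 20 mm tall, and a flat steel blade 20 mm wide, 3 mm thick, flush with the handle's underside. Origin: on the underside, near the centre of mass; the handle runs from x = -60 to +30 mm and the blade from there to x = +95 mm along its +x; z up. Grip it across the handle at the origin
- blade_tip (a point): middle of the end edge of the scraper's blade, 95 mm ahead (+x) of the scraper's origin and 1.5 mm above its underside
- loupe: reading loupe lying on the bench: black handle 100 mm long, 16 mm wide, 18 mm tall, with a steel ring 54 mm across and 10 mm tall holding a glass lens. Origin: on the underside, near the centre of mass; the handle runs from x = -65 to +35 mm, the lens is beyond it along +x; z up and square to the lens. Grip it across the handle at the origin
- lens (a point): middle of the loupe's lens, 62 mm ahead (+x) of the loupe's origin and 5 mm above its underside
- lid_a: loose tin lid, 74 mm across and 11 mm tall, flat on the bench near its front edge, a bystander. Origin: centre of its underside
- tin_a: loose cream candle tin, 72 mm across and 44 mm tall, left of the case, a bystander. Origin: centre of its underside
- tin_b: loose cream candle tin with a wick, 72 mm across and 75 mm to the tip of the wick, right of the case, a bystander. Origin: centre of its underside
- tin_c: loose cream candle tin, 72 mm across and 44 mm tall, behind the case to its right, a bystander. Origin: centre of its underside
Not all that is in view belongs to the job. Leave any red look-alike of the scraper alone.

How it is judged:
By the outcome, as a careful person would: the job done as asked, in the order asked, and still so for the second after the job is handed in, while the arm keeps its last pose, push and grip.
It also fails if it takes over 64 s, if anything falls off the work surface, if the arm or the gripper's body presses on something with over 40 N, if the wrist force passes 120 N, or if a joint passes its speed limit or range.

## Working session

There is one attempt and no reset: what is moved stays moved. The work goes in short steps, Python scripts to look and compute and a tool call to move; the robot and the scene stay as the last step left them, time stands still between calls to the robot, and variables do not carry over. Pictures are saved under pics/ and viewed, at most 10 in all, crops included, and the job is handed in when it is done.

Besides the shell and the picture viewer there is one more tool, called after "Request:" as name(argument=value, ...), one argument or row to a line, values as JSON. move_arm: Moves the arm, as the interface text tells. Its arguments: {"type":"object","properties":{"moves":{"type":"array","items":{"type":"object","properties":{"turn":{"type":"array","items":{"type":"number"}},"translation":{"type":"array","items":{"type":"number"}},"hand":{"type":"number"}}}},"grip_force":{"type":"number"}},"required":["moves"]}

```bash
mkdir -p pics; cat > h.py <<'E'
import numpy as np, cv2
from rig import sense, capture, finish_job
def f(c): return c["image"].shape[0]/2/np.tan(np.radians(c["vertical_fov"])/2)
def ray(c,u,v,z):
    d=np.array([(u-c["cx"])/f(c),(v-c["cy"])/f(c),1.]); R=np.array(c["R"]);t=np.array(c["t"])
    o=-R.T@t; w=R.T@d; s=(z-o[2])/w[2]; return o+s*w
def cloud(c):
    Z=c["z_map"]; v,u=np.indices(Z.shape)
    P=np.stack([(u-c["cx"])/f(c)*Z,(v-c["cy"])/f(c)*Z,Z],-1)
    return (P-np.array(c["t"]))@np.array(c["R"])
def proj(c,X):
    p=np.array(c["R"])@np.array(X)+np.array(c["t"]); return p[:2]/p[2]*f(c)+[c["cx"],c["cy"]]
E
python3 - <<'E'
from h import *
s=sense();print(s)
for n in("scene","top"):
    c=capture(n);cv2.imwrite(f"pics/{n}0.png",c["image"]);np.save(n+"0.npy",c,allow_pickle=True)
    print(n,c["vertical_fov"],c["cx"],c["cy"],np.round(c["R"],3),np.round(c["t"]))
E
```

```text
{'time_s': 0.0, 'joints': array([ 1.05156976e+00,  3.13475888e-01,  1.49843561e+00,  1.83271675e-05,
        1.33099392e+00, -2.23404629e-01]), 'dq': array([-0.00135736, -0.00165433,  0.00017314,  0.00069135, -0.00067288,
        0.00057484]), 'tau': array([ 4.01855423e-04, -4.12267900e+01, -2.59743690e+01, -1.04033415e-04,
        4.12818903e-03, -1.30165310e-05]), 'eef_pos': array([152.94460187, 501.98869829, 249.7223667 ]), 'ee_rot': array([-2.46455436e-04,  1.47374360e-01,  9.89080567e-01, -6.08418952e-04]), 'force': array([0.12811828, 0.07885488, 0.02448949]), 'wrist_torque': array([-0.01409518,  0.03133941,  0.01111353]), 'grip_force': 0.0, 'grip_width': 0.99919134567894}
scene 53.5359829623754 318.7028510967839 193.49058430704008 [[ 0.875 -0.484  0.02 ]
 [-0.297 -0.569 -0.767]
 [ 0.382  0.665 -0.642]] [-535.  200.  793.]
top 52.62961704423266 317.9090707812454 197.25590926268725 [[-0.01  -1.     0.007]
 [-0.998  0.009 -0.057]
 [ 0.057 -0.007 -0.998]] [ -43.  575. 1186.]
```

View pics/scene0.png

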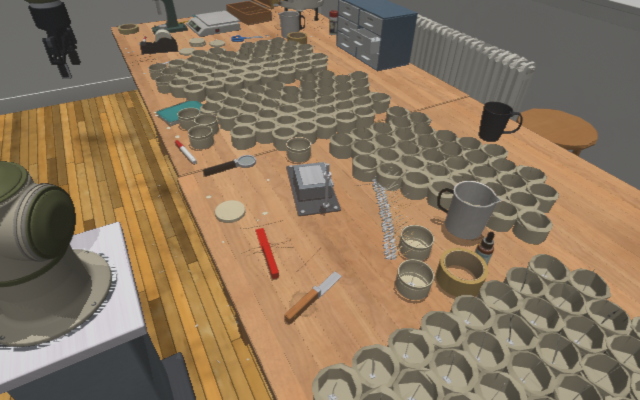

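View pics/top0.png

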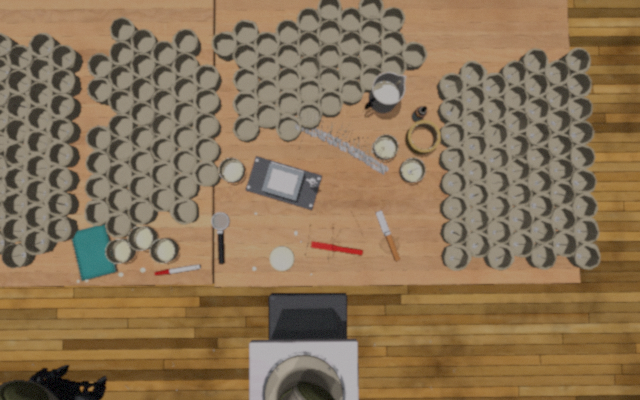

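The candidates for the scraper are:
- the wooden-handled tool at top (388,235) / scene (313,297)
- a red one at top (336,248) / scene (267,252)
- a red-and-white knife at top (177,270) / scene (185,151)

I choose the wooden-handled one. The loupe is at top (221,238), the case at (284,183), the lid at (281,259) and tin_a at (232,170).

```bash
python3 - <<'E'
from h import *
t=np.load("top0.npy",allow_pickle=True).item(); s=np.load("scene0.npy",allow_pickle=True).item()
a=cv2.resize(t["image"][140:280,205:425],None,fx=3.6,fy=3.6,interpolation=cv2.INTER_CUBIC);cv2.imwrite("pics/topc.png",a)
b=cv2.resize(s["image"][150:225,275:355],None,fx=7,fy=7,interpolation=cv2.INTER_CUBIC);cv2.imwrite("pics/scenec.png",b)
P=cloud(t);I=t["image"]
hsv=cv2.cvtColor(I,cv2.COLOR_BGR2HSV)
# above bench components
z=P[...,2]
print("bench z",np.median(z[200:280,330:375]))
def comp(m,name,roi):
    u0,u1,v0,v1=roi; mm=np.zeros_like(m);mm[v0:v1,u0:u1]=m[v0:v1,u0:u1]
    cs,_=cv2.findContours(mm.astype(np.uint8),0,2)
    for c in cs:
        if cv2.contourArea(c)>15:
            r=cv2.minAreaRect(c);print(name,np.round(r[0],1),np.round(r[1],1),round(r[2],1),"zmed",np.round(np.median(z[mm>0]),1))
for n,roi in dict(scraper=(370,405,205,265),loupe=(208,232,208,268),red=(305,370,238,260),case=(244,325,150,212),lid=(265,297,243,275),tina=(218,247,155,186),tinb=(398,426,155,185),tinc=(372,400,133,160)).items():
    comp((z>3),n,roi)
E
```

```text
bench z 2.3813990908242078
scraper [388.2 234.8] [60.  32.4] 83.8 zmed 4.8
loupe [219.5 237.5] [59. 23.] 90.0 zmed 7.4
red [337.  248.5] [21. 64.] 90.0 zmed 5.2
case [319.2 161.1] [13.6  7.6] 36.9 zmed 8.0
case [284.  181.5] [80. 59.] 0.0 zmed 8.0
lid [281.5 259. ] [31.5 30.4] 8.1 zmed 9.9
tina [232. 170.] [30. 28.] 90.0 zmed 6.6
tinb [411.5 169.5] [29. 27.] 90.0 zmed 6.5
tinc [385.5 146. ] [26. 27.] 90.0 zmed 7.6
```

View pics/topc.png

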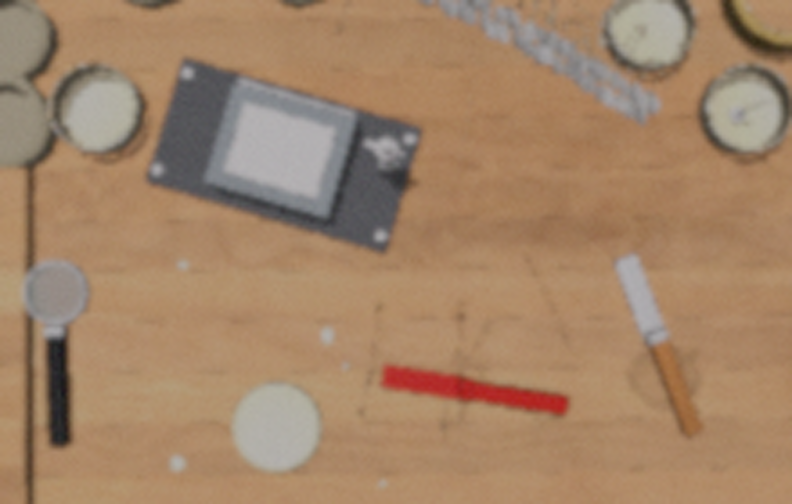

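View pics/scenec.png

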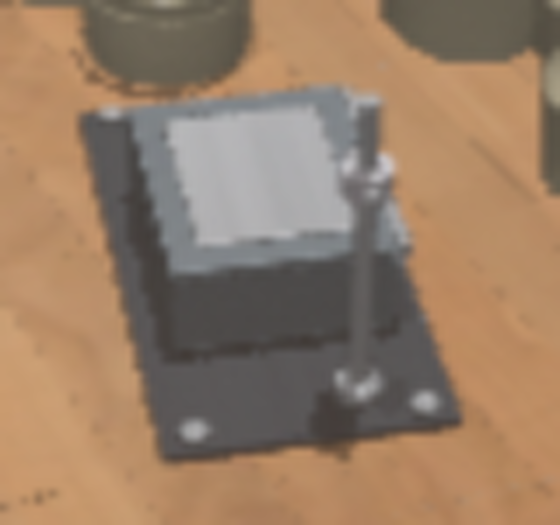

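Top crop: the base-plate corners are at crop (188,58), (421,128), (386,250) and (150,182). The cover is shut and the pillar with its collar is at (385,150). The loupe's ring is at (57,293) with its handle end at (60,445). The wooden scraper's tip is at (627,258) and its handle end at (693,432). Scene crop: the collar is at about (366,175) on the pillar, whose top is at about (368,97).

```bash
python3 - <<'E'
from h import *
t=np.load("top0.npy",allow_pickle=True).item(); s=np.load("scene0.npy",allow_pickle=True).item()
cr=lambda p:(p[0]/3.6+205-.36,p[1]/3.6+140-.36)
hsv=cv2.cvtColor(t["image"],cv2.COLOR_BGR2HSV)
K=[ray(t,*cr(p),6)[:2] for p in [(188,58),(421,128),(386,250),(150,182)]]
print("plate corners",np.round(K,1),"c",np.mean(K,0),"len",[np.linalg.norm(K[i]-K[(i+1)%4]).round(1) for i in range(4)])
# refined mask fit
def fit(m,roi,z,name,hull=True):
    u0,u1,v0,v1=roi;mm=np.zeros(m.shape,np.uint8);mm[v0:v1,u0:u1]=m[v0:v1,u0:u1]*255
    up=cv2.resize(mm[v0-3:v1+3,u0-3:u1+3],None,fx=8,fy=8,interpolation=cv2.INTER_CUBIC)
    cs,_=cv2.findContours((up>127).astype(np.uint8),0,1);c=max(cs,key=cv2.contourArea)
    pts=np.array([ray(t,(p[0][0]+.5)/8-.5+u0-3,(p[0][1]+.5)/8-.5+v0-3,z)[:2] for p in c],np.float32)
    r=cv2.minAreaRect(pts);q=pts-pts.mean(0);a=cv2.boxPoints(r)
    print(name,"centre",np.round(r[0],1),"size",np.round(r[1],1),"ang",round(r[2],2));return r
H,S,V=[hsv[...,i].astype(int) for i in range(3)]
fit(S<70,(244,325,150,212),6,"plate")
print("scraper px",[list(hsv[v,u]) for u,v in[(383,220),(392,248),(360,220)]],"loupe",[list(hsv[v,u]) for u,v in[(221,240),(221,221),(232,240)]])
fit((S<90)&(V>90),(374,400,205,240),3,"blade")
fit((S>165)|((S>150)&(H<12)),(380,405,230,265),20,"wood")
fit(V<70,(212,230,228,270),18,"lhandle")
fit((S<70),(208,232,208,232),10,"lring")
fit((S<90),(265,297,243,275),11,"lid")
for n,p,z in [("tip",(627,258),3),("bladeend",(655,338),20),("hend",(693,432),20),("lens",(57,293),8),("lhend",(60,445),18),("lhstart",(55,338),18),("tina",(98,110),44),("tinb",(745,112),44),("tinc",(648,30),44)]:
    print(n,np.round(ray(t,*cr(p),z)[:2],1))
E
```

```text
plate corners [[702.2 134.7]
 [641.6 -59.8]
 [539.9 -29.6]
 [598.4 166.5]] c [620.51989758  52.96148594] len [np.float64(203.7), np.float64(106.1), np.float64(204.6), np.float64(108.5)]
plate centre [620.6  55. ] size [211.6 111. ] ang 72.76
scraper px [[np.uint8(143), np.uint8(6), np.uint8(174)], [np.uint8(14), np.uint8(156), np.uint8(159)], [np.uint8(15), np.uint8(103), np.uint8(176)]] loupe [[np.uint8(140), np.uint8(19), np.uint8(40)], [np.uint8(11), np.uint8(27), np.uint8(149)], [np.uint8(15), np.uint8(98), np.uint8(177)]]
blade centre [ 497.2 -241. ] size [83.  29.4] ang 20.82Traceback (most recent call last):
  File "<stdin>", line 19, in <module>
  File "<stdin>", line 11, in fit
ValueError: max() iterable argument is empty
```

```bash
python3 - <<'E'
from h import *
t=np.load("top0.npy",allow_pickle=True).item(); s=np.load("scene0.npy",allow_pickle=True).item()
cr=lambda p:(p[0]/3.6+205-.36,p[1]/3.6+140-.36)
for n,p,z in [("tip",(627,258),3),("bladeend",(655,338),20),("hend",(693,432),20),("lens",(57,293),8),("lhend",(60,445),18),("lhstart",(55,338),18),("tina",(98,110),44),("tinb",(745,112),44),("tinc",(648,30),44),("lid",(277,427),11),("red",(475,390),20)]:
    print(n,np.round(ray(t,*cr(p),z)[:2],1))
I=cv2.resize(t["image"],None,fx=8,fy=8,interpolation=cv2.INTER_CUBIC)
hs=cv2.cvtColor(I,cv2.COLOR_BGR2HSV).astype(int);H,S,V=hs[...,0],hs[...,1],hs[...,2]
def fit(m,roi,z,name):
    u0,u1,v0,v1=[8*k for k in roi]
    cs,_=cv2.findContours(m[v0:v1,u0:u1].astype(np.uint8),0,1);c=max(cs,key=cv2.contourArea)
    pts=np.array([ray(t,(p[0][0]+u0+.5)/8-.5,(p[0][1]+v0+.5)/8-.5,z)[:2] for p in c],np.float32)
    r=cv2.minAreaRect(pts);print(name,"centre",np.round(r[0],1),"size",np.round(r[1],1),"ang",round(r[2],2))
fit((S<55),(374,400,207,240),3,"blade")
fit(((S>130)),(380,402,231,265),20,"wood")
fit(V<100,(212,230,228,270),18,"lhandle")
fit((S<62),(208,232,208,232),10,"lring")
fit((S<62),(265,297,243,275),11,"lid")
# pillar
a=-0.301;C=np.array([620.6,55]);M=np.array([[np.cos(a),-np.sin(a)],[np.sin(a),np.cos(a)]])
p=C+M@[20,-85];print("pillar",p,"notch",C+M@[-42,0],"pockets",C+M@[0,-24],C+M@[0,24])
for c,n in((s,"scene"),(t,"top")):
    for z in(6,80,100,120,136):
        q=proj(c,[*p,z]);print(n,z,np.round(q,1), np.round((q-[274.5+.07,149.5+.07])*7) if n=="scene" else np.round((q-[204.64,139.64])*3.6))
g=s["image"].astype(int).mean(2)
for v in range(160,208): print(v,g[v,316:340].astype(int))
E
```

```text
tip [ 531.4 -230.6]
bladeend [ 465.2 -249.7]
hend [ 388.4 -279.3]
lens [506.8 243. ]
lhend [383.  237.7]
lhstart [470.  242.1]
tina [654.3 202. ]
tinb [ 648.  -322.1]
tinc [ 715.8 -244.6]
lid [395.1  61.3]
red [ 424.3 -101.5]
blade centre [ 496.9 -241.1] size [77.1 22.6] ang 20.24
wood centre [ 422.9 -267.2] size [76.9 18.3] ang 20.81
lhandle centre [427.3 239.2] size [89.9 17.5] ang 1.42
lring centre [505.5 244.9] size [56.5 59. ] ang 89.43
lid centre [395.7  61.9] size [72.9 73.5] ang 89.64
pillar [614.50040123 -32.10794967] notch [580.48829937  67.4519666 ] pockets [613.48459051  32.07902821] [627.71540949  77.92097179]
scene 6 [325.8 205.6] [359. 392.]
scene 80 [326.8 182.6] [366. 232.]
scene 100 [327.1 176. ] [367. 185.]
scene 120 [327.3 169.3] [369. 138.]
scene 136 [327.6 163.7] [371.  99.]
top 6 [312.5 184.2] [388. 161.]
top 80 [312.3 181.9] [388. 152.]
top 100 [312.3 181.2] [387. 150.]
top 120 [312.2 180.5] [387. 147.]
top 136 [312.2 179.9] [387. 145.]
160 [137 138 145 146 146 145 146 147 147 145 144 144 144 144 145 143 144 146
 148 149 150 152 153 151]
161 [146 146 146 147 1
[... 4118 characters left out ...]
  88  88  89  88  87  92  94  87  84  87  87  88  87  87
  88  87  88  96 129 139]
202 [ 89  89  88  87  88  88  90  95  99  96  94  95  98  90  87  87  87  88
  88  88  87  90 109 134]
203 [ 88  89  88  87  87  87  98 147 125 101  96 100 126 100  87  86  87  87
  87  88  88  87  96 128]
204 [ 88  89  89  87  87  87  97 145 128 109 114 139 144 114  87  80  81  85
  87  89  88  87  91 110]
205 [ 87  88  89  87  85  84  82 112 122 131 169 160 146 107  84  79  80  86
  93 101  99  91  89 104]
206 [ 87  88  88  87  73  67  71  87 102 122 156 136 106  86  80  80  80  92
 126 157 152 111  91  94]
207 [ 87  88  88  86  71  63  65  75  89  96 103  97  82  79  80  79  81 104
 151 167 165 128  96  91]
```

```bash
cat >> h.py <<'E'
from scipy.spatial.transform import Rotation as Ro
def rot(s=None):
    q=(s or sense())["ee_rot"]; return Ro.from_quat([q[1],q[2],q[3],q[0]])
def down(yaw_deg):  # tool pointing down, tool x at this world yaw
    return Ro.from_euler('z',yaw_deg,degrees=True)*Ro.from_matrix(np.diag([1.,-1,-1]))
def plan(yaw,*pts):
    s=sense();r=rot(s);T=down(yaw);p=s["eef_pos"]
    v=(r.inv()*T).as_rotvec();print("now",np.round(p,1),"turn total",np.round(v,3),"rows>=",int(np.ceil(np.linalg.norm(v)/.12)))
    for q in pts:
        d=T.inv().apply(np.array(q)-p);n=int(np.ceil(np.linalg.norm(d)/40));print(q,"tool shift",np.round(d,1),"rows",n,"each",np.round(d/n,1));p=np.array(q)
    print("F",np.round(s["force"],1),"w",round(s["grip_width"],3),"gf",round(s["grip_force"],1),"t",round(s["time_s"],2),"j",np.round(s["joints"],2))
E
python3 -c "
from h import *
plan(200,(430,200,220),(443.7,-260.5,120),(443.7,-260.5,22))"
```

```text
now [152.9 502.  249.8] turn total [-0.001 -0.001 -0.645] rows>= 6
(430, 200, 220) tool shift [-157.1 -378.6   29.8] rows 11 each [-14.3 -34.4   2.7]
(443.7, -260.5, 120) tool shift [ 144.6 -437.4  100. ] rows 12 each [ 12.1 -36.5   8.3]
(443.7, -260.5, 22) tool shift [ 0.  0. 98.] rows 3 each [ 0.   0.  32.7]
F [0.5 1.  1.6] w 1.002 gf 0.0 t 0.1 j [ 1.05  0.31  1.5   0.    1.33 -0.22]
```

Request:
move_arm(
  moves=[
    {"turn": [0, 0, -0.1075], "translation": [0, 0, 0], "hand": 0.6},
    {"turn": [0, 0, -0.1075], "translation": [0, 0, 0], "hand": 0.6},
    {"turn": [0, 0, -0.1075], "translation": [0, 0, 0], "hand": 0.6},
    {"turn": [0, 0, -0.1075], "translation": [0, 0, 0], "hand": 0.6},
    {"turn": [0, 0, -0.1075], "translation": [0, 0, 0], "hand": 0.6},
    {"turn": [0, 0, -0.1075], "translation": [0, 0, 0], "hand": 0.6},
  ],
)

```text
time_s: 0.6
eef_pos: [153.0, 502.1, 249.9]
ee_rot: [-0.0, -0.176, 0.984, -0.0]
force: [0.4, 0.4, -0.3]
grip_width: 0.598
grip_force: 0.0
```

Request:
move_arm(
  moves=[
    {"turn": [0, 0, 0], "translation": [-15.7, -37.9, 3], "hand": 0.6},
    {"turn": [0, 0, 0], "translation": [-15.7, -37.9, 3], "hand": 0.6},
    {"turn": [0, 0, 0], "translation": [-15.7, -37.9, 3], "hand": 0.6},
    {"turn": [0, 0, 0], "translation": [-15.7, -37.9, 3], "hand": 0.6},
    {"turn": [0, 0, 0], "translation": [-15.7, -37.9, 3], "hand": 0.6},
    {"turn": [0, 0, 0], "translation": [-15.7, -37.9, 3], "hand": 0.6},
    {"turn": [0, 0, 0], "translation": [-15.7, -37.9, 3], "hand": 0.6},
    {"turn": [0, 0, 0], "translation": [-15.7, -37.9, 3], "hand": 0.6},
    {"turn": [0, 0, 0], "translation": [-15.7, -37.9, 3], "hand": 0.6},
    {"turn": [0, 0, 0], "translation": [-15.7, -37.9, 3], "hand": 0.6},
  ],
)

```text
time_s: 1.43
eef_pos: [431.1, 198.0, 220.1]
ee_rot: [-0.0, -0.174, 0.985, 0.0]
force: [0.8, 1.4, -0.2]
grip_width: 0.599
grip_force: 0.0
```

Request:
move_arm(
  moves=[
    {"turn": [0, 0, 0], "translation": [12, -36.5, 8.3], "hand": 0.6},
    {"turn": [0, 0, 0], "translation": [12, -36.5, 8.3], "hand": 0.6},
    {"turn": [0, 0, 0], "translation": [12, -36.5, 8.3], "hand": 0.6},
    {"turn": [0, 0, 0], "translation": [12, -36.5, 8.3], "hand": 0.6},
    {"turn": [0, 0, 0], "translation": [12, -36.5, 8.3], "hand": 0.6},
    {"turn": [0, 0, 0], "translation": [12, -36.5, 8.3], "hand": 0.6},
    {"turn": [0, 0, 0], "translation": [12, -36.5, 8.3], "hand": 0.6},
    {"turn": [0, 0, 0], "translation": [12, -36.5, 8.3], "hand": 0.6},
    {"turn": [0, 0, 0], "translation": [12, -36.5, 8.3], "hand": 0.6},
    {"turn": [0, 0, 0], "translation": [12, -36.5, 8.3], "hand": 0.6},
  ],
)

```text
time_s: 2.27
eef_pos: [441.9, -186.2, 136.8]
ee_rot: [-0.0, -0.174, 0.985, 0.0]
force: [0.6, -0.0, 0.6]
grip_width: 0.599
grip_force: 0.0
```

```bash
python3 -c "
from h import *
plan(200,(443.7,-260.5,90),(443.7,-260.5,22))"
```

```text
now [ 441.9 -186.2  136.8] turn total [ 0. -0. -0.] rows>= 1
(443.7, -260.5, 90) tool shift [ 23.7 -70.5  46.8] rows 3 each [  7.9 -23.5  15.6]
(443.7, -260.5, 22) tool shift [ 0.  0. 68.] rows 2 each [ 0.  0. 34.]
F [ 0.6 -0.   0.6] w 0.599 gf 0.0 t 2.27 j [-0.64  0.34  1.78  0.    1.02 -2.56]
```

Request:
move_arm(
  moves=[
    {"turn": [0, 0, 0], "translation": [7.9, -23.5, 15.6], "hand": 0.6},
    {"turn": [0, 0, 0], "translation": [7.9, -23.5, 15.6], "hand": 0.6},
    {"turn": [0, 0, 0], "translation": [7.9, -23.5, 15.6], "hand": 0.6},
    {"turn": [0, 0, 0], "translation": [0, 0, 20], "hand": 0.6},
    {"turn": [0, 0, 0], "translation": [0, 0, 10], "hand": 0.6},
    {"turn": [0, 0, 0], "translation": [0, 0, 0], "hand": 0.6},
  ],
)

```text
time_s: 2.77
eef_pos: [443.1, -257.5, 58.4]
ee_rot: [-0.001, -0.174, 0.985, 0.002]
force: [-0.1, 0.5, 0.2]
grip_width: 0.6
grip_force: 0.0
```

```bash
python3 - <<'E'
from h import *
plan(200,(443.7,-260.5,22))
c=capture("scene");t=capture("top")
for n,(k,X) in dict(a=(c,[443.7,-260.5,20]),b=(t,[443.7,-260.5,20])).items(): print(proj(k,X))
A=cv2.resize(c["image"][220:340,250:370],(480,480),interpolation=cv2.INTER_CUBIC)
cv2.imwrite("pics/g1.png",A)
E
```

```text
now [ 443.1 -257.5   58.4] turn total [ 0.004 -0.002 -0.   ] rows>= 1
(443.7, -260.5, 22) tool shift [ 0.5 -3.  36.4] rows 1 each [ 0.5 -3.  36.4]
F [-0.1  0.5  0.2] w 0.6 gf 0.0 t 2.77 j [-0.76  0.53  1.74  0.    0.88 -2.68]
[308.11287593 295.88976495]
[390.37800766 240.81366449]
```

View pics/g1.png

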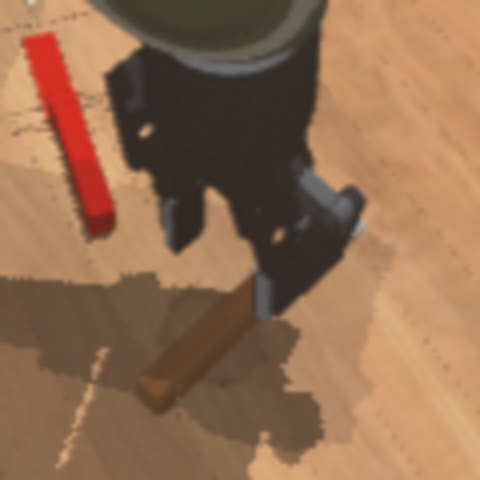

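The close crop shows the open fingers astride the wooden handle, with the handle end at (150,390). The red look-alike is off to one side at (70,130). So the choice holds.

Request:
move_arm(
  moves=[
    {"turn": [0, 0, 0], "translation": [0.5, -3, 10], "hand": 0.6},
    {"turn": [0, 0, 0], "translation": [0, 0, 14], "hand": 0.6},
    {"turn": [0, 0, 0], "translation": [0, 0, 12], "hand": 0.6},
    {"turn": [0, 0, 0], "translation": [0, 0, 0], "hand": 0.3},
    {"turn": [0, 0, 0], "translation": [0, 0, 0], "hand": 0.1},
    {"turn": [0, 0, 0], "translation": [0, 0, 0], "hand": 0.05},
    {"turn": [0, 0, 0], "translation": [0, 0, 0], "hand": 0.05},
    {"turn": [0, 0, 0], "translation": [0, 0, 0], "hand": 0.05},
    {"turn": [0, 0, 0], "translation": [0, 0, 0], "hand": 0.05},
  ],
  grip_force=80,
)

```text
time_s: 3.62
eef_pos: [445.3, -261.9, 25.6]
ee_rot: [0.001, -0.174, 0.985, -0.001]
force: [0.2, 1.3, 6.9]
grip_width: 0.162
grip_force: 79.2
```

```bash
python3 - <<'E'
from h import *
plan(200,(443.7,-260.5,22))
E
```

```text
now [ 445.3 -261.9   25.6] turn total [-0.002  0.001  0.   ] rows>= 1
(443.7, -260.5, 22) tool shift [1.  1.8 3.6] rows 1 each [1.  1.8 3.6]
F [0.2 1.3 6.9] w 0.162 gf 79.2 t 3.62 j [-0.76  0.59  1.75  0.    0.8  -2.68]
```

Request:
move_arm(
  moves=[
    {"turn": [0, 0, 0], "translation": [0, 0, -15], "hand": 0.05},
    {"turn": [0, 0, 0], "translation": [0, 0, -30], "hand": 0.05},
    {"turn": [0, 0, 0], "translation": [0, 0, -30], "hand": 0.05},
    {"turn": [0, 0, 0], "translation": [0, 0, 0], "hand": 0.05},
    {"turn": [0, 0, 0], "translation": [0, 0, 0], "hand": 0.05},
  ],
)

```text
time_s: 4.03
eef_pos: [445.4, -262.0, 100.9]
ee_rot: [0.001, -0.174, 0.985, -0.001]
force: [-0.0, 0.3, -1.9]
grip_width: 0.159
grip_force: 78.3
```

```bash
python3 - <<'E'
from h import *
C=np.array([620.6,55]);a=-17.24
R=Ro.from_euler('z',a,degrees=True)
tgt=lambda x,y,z:[*(R.apply([x,y,0])[:2]+C),z]
# tip 25 mm in front of notch -> TCP x = -42-25-95
plan(162.76,tgt(-172,0,110),tgt(-162,0,60.5))
s=sense();p=s["eef_pos"];r=rot(s)
c=capture("scene");t=capture("top")
tip=p+r.apply([-95,0,25.6-1.5]);print("exp tip",tip,proj(c,tip),proj(t,tip))
for n,k in(("s",c),("t",t)):
    u,v=proj(k,tip).astype(int)
    cv2.imwrite(f"pics/tip_{n}.png",cv2.resize(k["image"][v-40:v+40,u-40:u+40],(400,400),interpolation=cv2.INTER_CUBIC));print(u-40,v-40)
A=np.hstack([cv2.imread("pics/tip_s.png"),cv2.imread("pics/tip_t.png")]);cv2.imwrite("pics/tip.png",A)
E
```

```text
now [ 445.4 -262.   100.9] turn total [-0.003  0.003  0.65 ] rows>= 6
[np.float64(456.32766997709814), np.float64(105.97648074207174), 110] tool shift [ 98.6 354.7  -9.1] rows 10 each [ 9.9 35.5 -0.9]
[np.float64(465.87838683889476), np.float64(103.01273186171873), 60.5] tool shift [-10.   -0.   49.5] rows 2 each [-5.  -0.  24.8]
F [-0.   0.3 -1.9] w 0.159 gf 78.3 t 4.03 j [-0.76  0.46  1.71 -0.    0.97 -2.68]
exp tip [ 534.67556975 -229.5648794    76.97053889] [341.15402155 249.44585722] [382.53856202 209.56776624]
301 209
342 169
```

View pics/tip.png

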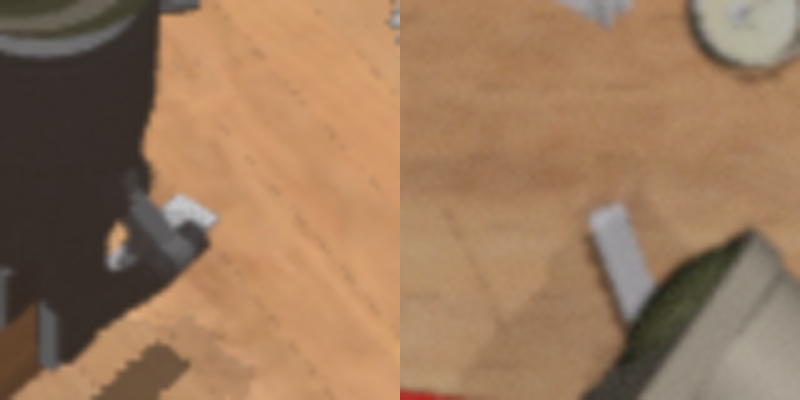

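The held blade's end edge is at scene crop (201,206) and top crop (206,207). That is within 1 px, or about 2 mm, of where I expected it. Going to the notch.

Request:
move_arm(
  moves=[
    {"turn": [0, 0, 0.1083], "translation": [0, 0, 0], "hand": 0.05},
    {"turn": [0, 0, 0.1083], "translation": [0, 0, 0], "hand": 0.05},
    {"turn": [0, 0, 0.1083], "translation": [0, 0, 0], "hand": 0.05},
    {"turn": [0, 0, 0.1083], "translation": [0, 0, 0], "hand": 0.05},
    {"turn": [0, 0, 0.1083], "translation": [0, 0, 0], "hand": 0.05},
    {"turn": [0, 0, 0.1083], "translation": [0, 0, 0], "hand": 0.05},
  ],
)

```text
time_s: 4.63
eef_pos: [444.3, -261.1, 98.1]
ee_rot: [-0.001, 0.152, 0.988, 0.001]
force: [0.7, -0.6, -1.4]
grip_width: 0.162
grip_force: 78.3
```

Request:
move_arm(
  moves=[
    {"turn": [0, 0, 0], "translation": [10, 35, 0], "hand": 0.05},
    {"turn": [0, 0, 0], "translation": [10, 35, 0], "hand": 0.05},
    {"turn": [0, 0, 0], "translation": [10, 35, 0], "hand": 0.05},
    {"turn": [0, 0, 0], "translation": [10, 35, 0], "hand": 0.05},
    {"turn": [0, 0, 0], "translation": [10, 35, 0], "hand": 0.05},
    {"turn": [0, 0, 0], "translation": [10, 35, 0], "hand": 0.05},
    {"turn": [0, 0, 0], "translation": [10, 35, 0], "hand": 0.05},
    {"turn": [0, 0, 0], "translation": [10, 35, 0], "hand": 0.05},
    {"turn": [0, 0, 0], "translation": [10, 35, 0], "hand": 0.05},
    {"turn": [0, 0, 0], "translation": [8, 30, 0], "hand": 0.05},
  ],
)

```text
time_s: 5.47
eef_pos: [452.2, 99.2, 98.4]
ee_rot: [-0.001, 0.149, 0.989, -0.0]
force: [0.3, -0.6, -0.7]
grip_width: 0.162
grip_force: 78.4
```

```bash
cat >> h.py <<'E'
CC=np.array([620.6,55]);RC=Ro.from_euler('z',-17.24,degrees=True)
def tgt(x,y,z): return [*(RC.apply([x,y,0])[:2]+CC),z]
E
python3 - <<'E'
from h import *
plan(162.76,tgt(-162,0,60.1),tgt(-123,0,60.1))
E
```

```text
now [452.2  99.2  98.4] turn total [-0.    -0.002  0.001] rows>= 1
[np.float64(465.87838683889476), np.float64(103.01273186171873), 60.1] tool shift [-11.9   7.7  38.3] rows 2 each [-5.9  3.9 19.1]
[np.float64(503.1261825999016), np.float64(91.454111228342), 60.1] tool shift [-39.   0.   0.] rows 1 each [-39.   0.   0.]
F [ 0.3 -0.6 -0.7] w 0.162 gf 78.4 t 5.47 j [-0.04  0.37  1.86  0.    0.91 -1.31]
```

Request:
move_arm(
  moves=[
    {"turn": [0, 0, 0], "translation": [0, 3.9, 19], "hand": 0.05},
    {"turn": [0, 0, 0], "translation": [-6, 3.9, 19], "hand": 0.05},
    {"turn": [0, 0, 0], "translation": [-6, 0, 0], "hand": 0.05},
    {"turn": [0, 0, 0], "translation": [0, 0, 0], "hand": 0.05},
    {"turn": [0, 0, 0], "translation": [0, 0, 0], "hand": 0.05},
  ],
)

```text
time_s: 5.88
eef_pos: [467.3, 100.4, 61.7]
ee_rot: [-0.0, 0.15, 0.989, -0.0]
force: [-0.1, 0.3, -1.4]
grip_width: 0.159
grip_force: 78.4
```

```bash
python3 - <<'E'
from h import *
plan(162.76,tgt(-162,0,60.1),tgt(-123,0,60.1))
s=sense();p=s["eef_pos"];r=rot(s)
c=capture("scene");t=capture("top")
tip=p+r.apply([-95,0,25.6-1.5])
o=[]
for k in(c,t):
    u,v=proj(k,tip);print("exp tip",np.round(tip,1),u,v);u=int(u);v=int(v)
    o.append(cv2.resize(k["image"][v-40:v+40,u-40:u+40],(400,400),interpolation=cv2.INTER_CUBIC));print(u-40,v-40)
    print("notch centre",(proj(k,tgt(-42,0,35))-[u-40,v-40])*5)
cv2.imwrite("pics/n.png",np.hstack(o))
E
```

```text
now [467.3 100.4  61.7] turn total [-0. -0. -0.] rows>= 1
[np.float64(465.87838683889476), np.float64(103.01273186171873), 60.1] tool shift [2.2 2.1 1.6] rows 1 each [2.2 2.1 1.6]
[np.float64(503.1261825999016), np.float64(91.454111228342), 60.1] tool shift [-39.   0.   0.] rows 1 each [-39.   0.   0.]
F [-0.1  0.3 -1.4] w 0.159 gf 78.4 t 5.88 j [-0.03  0.46  1.85 -0.    0.83 -1.3 ]
exp tip [558.   72.2  37.6] 287.45079661688925 179.5788939763429
247 139
notch centre [245.15769357 199.52221631]
exp tip [558.   72.2  37.6] 276.82452586965434 202.90206069026235
236 162
notch centre [212.48248482 166.28455607]
```

View pics/n.png

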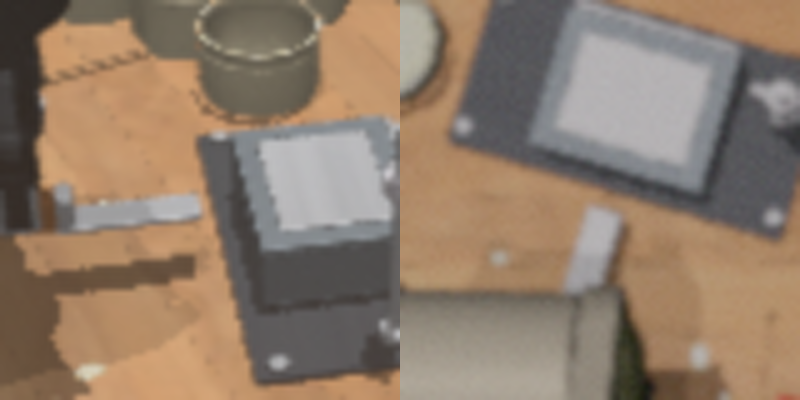

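The tip is at scene crop (200,206), just in front of the front wall and lined up with the notch, which I work out to be at (245,200). Inserting.

Request:
move_arm(
  moves=[
    {"turn": [0, 0, 0], "translation": [0, 2, 1.6], "hand": 0.05},
    {"turn": [0, 0, 0], "translation": [-10, 0, 0], "hand": 0.05},
    {"turn": [0, 0, 0], "translation": [-9, 0, 0], "hand": 0.05},
    {"turn": [0, 0, 0], "translation": [-6, 0, 0], "hand": 0.05},
    {"turn": [0, 0, 0], "translation": [-6, 0, 0], "hand": 0.05},
    {"turn": [0, 0, 0], "translation": [-6, 0, 0], "hand": 0.05},
    {"turn": [0, 0, 0], "translation": [0, 0, 0], "hand": 0.05},
    {"turn": [0, 0, 0], "translation": [0, 0, 0], "hand": 0.05},
  ],
)

```text
time_s: 6.65
eef_pos: [503.0, 91.7, 59.8]
ee_rot: [-0.0, 0.15, 0.989, -0.0]
force: [0.7, -0.4, -0.5]
grip_width: 0.159
grip_force: 78.4
```

```bash
python3 - <<'E'
from h import *
d=70
pts=[tgt(-123,0,60.1)]
# blade top edge z = TCP-25.6+3 ; tip on arc
for th in np.arange(.1,1.96,.12):
    pts.append(tgt(42-d*np.cos(th)-95, 0, 40+d*np.sin(th)+22.6))
plan(162.76,*pts)
E
```

```text
now [503.   91.7  59.8] turn total [-0. -0.  0.] rows>= 1
[np.float64(503.1261825999016), np.float64(91.454111228342), 60.1] tool shift [-0.2 -0.2 -0.3] rows 1 each [-0.2 -0.2 -0.3]
[np.float64(503.46017922032695), np.float64(91.35046643139624), np.float64(69.58833916527797)] tool shift [-0.3 -0.  -9.5] rows 1 each [-0.3 -0.  -9.5]
[np.float64(504.73755905953504), np.float64(90.95407387542151), np.float64(77.87607361566086)] tool shift [-1.3  0.  -8.3] rows 1 each [-1.3  0.  -8.3]
[np.float64(506.95332046828486), np.float64(90.26648565672141), np.float64(85.944096449857)] tool shift [-2.3 -0.  -8.1] rows 1 each [-2.3 -0.  -8.1]
[np.float64(510.07559475227384), np.float64(89.29759116982248), np.float64(93.67636748758639)] tool shift [-3.3 -0.  -7.7] rows 1 each [-3.3 -0.  -7.7]
[np.float64(514.0594750888215), np.float64(88.06132576087367), np.float64(100.96167557543114)] tool shift [-4.2  0.  -7.3] rows 1 each [-4.2  0.  -7.3]
[np.float64(518.8476624094983), np.float64(86.57547029934898), np.float64(107.69523810663836)] tool shift [-5.  -0.  -6.7] rows 1 each [-5.  -0.  -6.7]
[np.floa
[... 887 characters left out ...]
.2  0.  -1.8]
[np.float64(567.9226370802703), np.float64(71.3466761325316), np.float64(132.56680814238354)] tool shift [-8.4 -0.  -0.8] rows 1 each [-8.4 -0.  -0.8]
[np.float64(575.9370077882045), np.float64(68.85968143296246), np.float64(132.32167929415758)] tool shift [-8.4  0.   0.2] rows 1 each [-8.4  0.   0.2]
[np.float64(583.8657177400567), np.float64(66.39926871395058), np.float64(131.07376247656313)] tool shift [-8.3 -0.   1.2] rows 1 each [-8.3 -0.   1.2]
[np.float64(591.5947304548813), np.float64(64.00082542312032), np.float64(128.841006138119)] tool shift [-8.1  0.   2.2] rows 1 each [-8.1  0.   2.2]
F [ 0.7 -0.4 -0.5] w 0.159 gf 78.4 t 6.65 j [-0.05  0.52  1.75  0.    0.87 -1.32]
```

No contact on the way in. Levering up along the arc.

Request:
move_arm(
  moves=[
    {"turn": [0, 0, 0], "translation": [0, 0, -5], "hand": 0.05},
    {"turn": [0, 0, 0], "translation": [-0.3, 0, -4.5], "hand": 0.05},
    {"turn": [0, 0, 0], "translation": [-0.5, 0, -4.2], "hand": 0.05},
    {"turn": [0, 0, 0], "translation": [-0.8, 0, -4.1], "hand": 0.05},
    {"turn": [0, 0, 0], "translation": [-1, 0, -4.1], "hand": 0.05},
    {"turn": [0, 0, 0], "translation": [-1.3, 0, -4], "hand": 0.05},
    {"turn": [0, 0, 0], "translation": [-1.5, 0, -3.9], "hand": 0.05},
    {"turn": [0, 0, 0], "translation": [-1.8, 0, -3.8], "hand": 0.05},
    {"turn": [0, 0, 0], "translation": [-2, 0, -3.7], "hand": 0.05},
    {"turn": [0, 0, 0], "translation": [-2.2, 0, -3.6], "hand": 0.05},
  ],
)

```text
time_s: 7.48
eef_pos: [514.1, 88.4, 101.2]
ee_rot: [-0.0, 0.15, 0.989, -0.0]
force: [-1.1, 1.4, -1.8]
grip_width: 0.162
grip_force: 78.3
```

```bash
python3 - <<'E'
from h import *
plan(162.76,tgt(-109,0,101))
c=capture("scene")
cv2.imwrite("pics/l.png",cv2.resize(c["image"][110:220,240:360],(600,550),interpolation=cv2.INTER_CUBIC))
E
```

```text
now [514.1  88.4 101.2] turn total [-0. -0.  0.] rows>= 1
[np.float64(516.4971862064168), np.float64(87.30486279584778), 101] tool shift [-2.6 -0.3  0.2] rows 1 each [-2.6 -0.3  0.2]
F [-1.1  1.4 -1.8] w 0.162 gf 78.3 t 7.48 j [-0.05  0.47  1.69  0.    0.98 -1.32]
```

View pics/l.png

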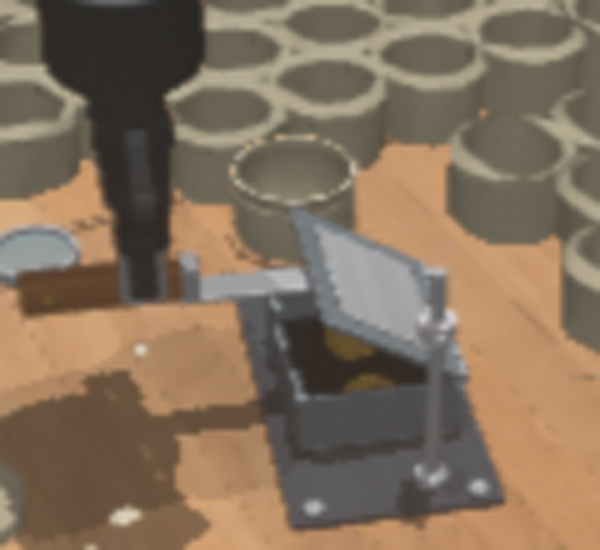

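The cover is up about 0.6 rad on the blade, whose tip shows at (305,283), and brass parts are visible at (350,340) and (370,382). I continue along the arc.

Request:
move_arm(
  moves=[
    {"turn": [0, 0, 0], "translation": [-2.5, 0, -3.4], "hand": 0.05},
    {"turn": [0, 0, 0], "translation": [-2.6, 0, -3.3], "hand": 0.05},
    {"turn": [0, 0, 0], "translation": [-2.8, 0, -3.1], "hand": 0.05},
    {"turn": [0, 0, 0], "translation": [-3, 0, -3], "hand": 0.05},
    {"turn": [0, 0, 0], "translation": [-3.2, 0, -2.8], "hand": 0.05},
    {"turn": [0, 0, 0], "translation": [-3.3, 0, -2.6], "hand": 0.05},
    {"turn": [0, 0, 0], "translation": [-3.5, 0, -2.4], "hand": 0.05},
    {"turn": [0, 0, 0], "translation": [-3.6, 0, -2.2], "hand": 0.05},
    {"turn": [0, 0, 0], "translation": [-3.8, 0, -1.9], "hand": 0.05},
    {"turn": [0, 0, 0], "translation": [-3.8, 0, -1.7], "hand": 0.05},
  ],
)

```text
time_s: 8.37
eef_pos: [545.0, 78.8, 127.4]
ee_rot: [0.0, 0.15, 0.989, 0.0]
force: [-0.4, 1.1, -0.9]
grip_width: 0.163
grip_force: 78.4
```

Request:
move_arm(
  moves=[
    {"turn": [0, 0, 0], "translation": [-3.9, 0, -1.5], "hand": 0.05},
    {"turn": [0, 0, 0], "translation": [-4, 0, -1.2], "hand": 0.05},
    {"turn": [0, 0, 0], "translation": [-4.1, 0, -1], "hand": 0.05},
    {"turn": [0, 0, 0], "translation": [-4.1, 0, -0.8], "hand": 0.05},
    {"turn": [0, 0, 0], "translation": [-4.2, 0, -0.5], "hand": 0.05},
    {"turn": [0, 0, 0], "translation": [-4.2, 0, -0.3], "hand": 0.05},
    {"turn": [0, 0, 0], "translation": [-4.2, 0, 0], "hand": 0.05},
    {"turn": [0, 0, 0], "translation": [-4.2, 0, 0.2], "hand": 0.05},
    {"turn": [0, 0, 0], "translation": [-4.2, 0, 0.5], "hand": 0.05},
    {"turn": [0, 0, 0], "translation": [-4.2, 0, 0.7], "hand": 0.05},
  ],
)

```text
time_s: 9.2
eef_pos: [584.5, 66.6, 131.0]
ee_rot: [0.0, 0.15, 0.989, -0.0]
force: [-0.9, 0.5, -0.4]
grip_width: 0.161
grip_force: 78.5
```

```bash
python3 - <<'E'
from h import *
d=70
plan(162.76,*[tgt(42-d*np.cos(th)-95,0,40+d*np.sin(th)+22.6) for th in(1.7,1.8,1.86)])
E
```

```text
now [584.5  66.6 131. ] turn total [0. 0. 0.] rows>= 1
[np.float64(578.5951016220034), np.float64(68.03482998591487), np.float64(132.0165367316728)] tool shift [ 6.  -0.4 -1. ] rows 1 each [ 6.  -0.4 -1. ]
[np.float64(585.1708007702234), np.float64(65.99427938954747), np.float64(130.76933416147367)] tool shift [-6.9  0.   1.2] rows 1 each [-6.9  0.   1.2]
[np.float64(589.0475203309973), np.float64(64.79126778068644), np.float64(129.692989815524)] tool shift [-4.1 -0.   1.1] rows 1 each [-4.1 -0.   1.1]
F [-0.9  0.5 -0.4] w 0.161 gf 78.5 t 9.2 j [-0.09  0.56  1.45 -0.    1.13 -1.36]
```

Request:
move_arm(
  moves=[
    {"turn": [0, 0, 0], "translation": [-3, 0, 0.8], "hand": 0.05},
    {"turn": [0, 0, 0], "translation": [-2, 0, 0.5], "hand": 0.05},
    {"turn": [0, 0, 0], "translation": [0, 0, 0], "hand": 0.05},
    {"turn": [0, 0, 0], "translation": [5, 0, 0], "hand": 0.05},
    {"turn": [0, 0, 0], "translation": [25, 0, 0], "hand": 0.05},
    {"turn": [0, 0, 0], "translation": [35, 0, 0], "hand": 0.05},
    {"turn": [0, 0, 0], "translation": [35, 0, 0], "hand": 0.05},
    {"turn": [0, 0, 0], "translation": [30, 0, 0], "hand": 0.05},
  ],
)

```text
time_s: 9.87
eef_pos: [462.0, 104.3, 129.6]
ee_rot: [-0.0, 0.15, 0.989, -0.0]
force: [0.6, 0.7, 0.0]
grip_width: 0.161
grip_force: 78.5
```

```bash
python3 - <<'E'
from h import *
plan(180,(445,-262,110),(445,-262,26))
c=capture("scene");t=capture("top");np.save("s1.npy",c,allow_pickle=True);np.save("t1.npy",t,allow_pickle=True)
A=np.hstack([cv2.resize(c["image"][140:220,275:355],(400,400),interpolation=cv2.INTER_CUBIC),cv2.resize(t["image"][140:220,245:325],(400,400),interpolation=cv2.INTER_CUBIC)])
cv2.imwrite("pics/open.png",A)
E
```

```text
now [462.  104.3 129.6] turn total [-0.    -0.001 -0.3  ] rows>= 3
(445, -262, 110) tool shift [  17.  -366.3   19.6] rows 10 each [  1.7 -36.6   2. ]
(445, -262, 26) tool shift [ 0.  0. 84.] rows 3 each [ 0.  0. 28.]
F [0.6 0.7 0. ] w 0.161 gf 78.5 t 9.87 j [-0.03  0.34  1.8   0.    1.   -1.3 ]
```

View pics/open.png

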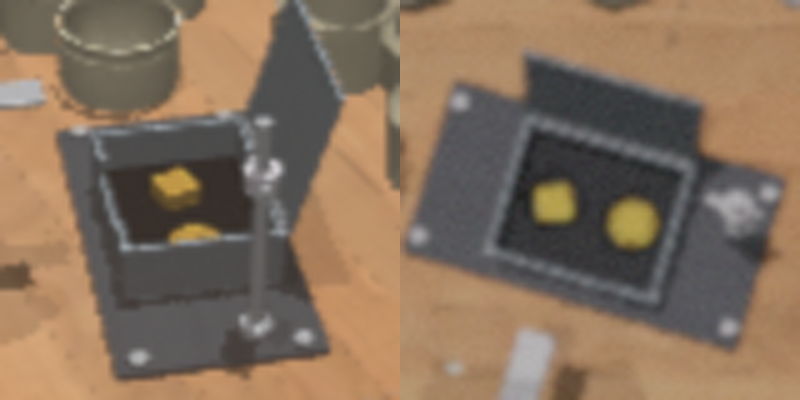

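The cover leans back past upright. The round die is at top crop (633,222), in the pocket on the pillar side, and the square blank is at (553,202). Now laying the scraper back on the bench.

Request:
move_arm(
  moves=[
    {"turn": [0, 0, -0.1], "translation": [0, 0, 0], "hand": 0.05},
    {"turn": [0, 0, -0.1], "translation": [0, 0, 0], "hand": 0.05},
    {"turn": [0, 0, -0.1], "translation": [0, 0, 0], "hand": 0.05},
  ],
)

```text
time_s: 10.22
eef_pos: [464.7, 103.7, 130.1]
ee_rot: [0.0, -0.002, 1.0, -0.0]
force: [0.1, -0.4, -1.1]
grip_width: 0.161
grip_force: 78.5
```

Request:
move_arm(
  moves=[
    {"turn": [0, 0, 0], "translation": [1.7, -36.6, 2], "hand": 0.05},
    {"turn": [0, 0, 0], "translation": [1.7, -36.6, 2], "hand": 0.05},
    {"turn": [0, 0, 0], "translation": [1.7, -36.6, 2], "hand": 0.05},
    {"turn": [0, 0, 0], "translation": [1.7, -36.6, 2], "hand": 0.05},
    {"turn": [0, 0, 0], "translation": [1.7, -36.6, 2], "hand": 0.05},
    {"turn": [0, 0, 0], "translation": [1.7, -36.6, 2], "hand": 0.05},
    {"turn": [0, 0, 0], "translation": [1.7, -36.6, 2], "hand": 0.05},
    {"turn": [0, 0, 0], "translation": [1.7, -36.6, 2], "hand": 0.05},
    {"turn": [0, 0, 0], "translation": [1.7, -36.6, 2], "hand": 0.05},
    {"turn": [0, 0, 0], "translation": [1.7, -36.6, 2], "hand": 0.05},
  ],
)

```text
time_s: 11.05
eef_pos: [447.0, -264.3, 109.9]
ee_rot: [0.0, 0.0, 1.0, -0.0]
force: [0.1, 0.4, 0.1]
grip_width: 0.161
grip_force: 78.6
```

Request:
move_arm(
  moves=[
    {"turn": [0, 0, 0], "translation": [0, 0, 25], "hand": 0.05},
    {"turn": [0, 0, 0], "translation": [0, 0, 25], "hand": 0.05},
    {"turn": [0, 0, 0], "translation": [0, 0, 15], "hand": 0.05},
    {"turn": [0, 0, 0], "translation": [0, 0, 7], "hand": 0.05},
    {"turn": [0, 0, 0], "translation": [0, 0, 0], "hand": 0.05},
    {"turn": [0, 0, 0], "translation": [0, 0, 0], "hand": 0.05},
  ],
)

```text
time_s: 11.55
eef_pos: [447.8, -262.5, 38.4]
ee_rot: [0.0, 0.0, 1.0, -0.0]
force: [-0.5, -0.5, -0.6]
grip_width: 0.159
grip_force: 78.6
```

```bash
python3 - <<'E'
from h import *
plan(180,(445,-262,26))
t=np.load("t1.npy",allow_pickle=True).item()
I=cv2.resize(t["image"],None,fx=8,fy=8,interpolation=cv2.INTER_CUBIC)
hs=cv2.cvtColor(I,cv2.COLOR_BGR2HSV).astype(int)
m=np.zeros(hs.shape[:2],np.uint8);u0,u1,v0,v1=[8*k for k in(265,302,165,198)]
m[v0:v1,u0:u1]=((hs[...,1]>100)&(hs[...,2]>80))[v0:v1,u0:u1]
cs,_=cv2.findContours(m,0,1)
for c in cs:
    if cv2.contourArea(c)>500:
        M=cv2.moments(c);u,v=M["m10"]/M["m00"],M["m01"]/M["m00"]
        p=ray(t,(u+.5)/8-.5,(v+.5)/8-.5,21)[:2];print(np.round(p,1),cv2.contourArea(c)/64,"case frame",RC.inv().apply([*(p-CC),0]).round(1))
E
```

```text
now [ 447.8 -262.5   38.4] turn total [-0.001  0.001 -0.   ] rows>= 1
(445, -262, 26) tool shift [ 2.8  0.5 12.4] rows 1 each [ 2.8  0.5 12.4]
F [-0.5 -0.5 -0.6] w 0.159 gf 78.6 t 11.55 j [-0.76  0.57  1.74 -0.    0.83 -2.33]
[614.   31.1] 88.640625 case frame [  0.7 -24.7   0. ]
[626.5  77.6] 64.8359375 case frame [-1.1 23.3  0. ]
```

Request:
move_arm(
  moves=[
    {"turn": [0, 0, 0], "translation": [0, 0, 6], "hand": 0.05},
    {"turn": [0, 0, 0], "translation": [0, 0, 4], "hand": 0.05},
    {"turn": [0, 0, 0], "translation": [0, 0, 2.5], "hand": 0.05},
    {"turn": [0, 0, 0], "translation": [0, 0, 0], "hand": 0.05},
    {"turn": [0, 0, 0], "translation": [0, 0, 0], "hand": 0.05},
  ],
)

```text
time_s: 11.97
eef_pos: [447.6, -262.4, 25.6]
ee_rot: [0.0, 0.0, 1.0, -0.0]
force: [0.0, 0.9, 2.3]
grip_width: 0.165
grip_force: 79.0
```

```bash
python3 -c "
from h import *
plan(180,(445,-262,25.6))"
```

```text
now [ 447.6 -262.4   25.6] turn total [-0.  0. -0.] rows>= 1
(445, -262, 25.6) tool shift [2.6 0.4 0. ] rows 1 each [2.6 0.4 0. ]
F [0.  0.9 2.3] w 0.165 gf 79.0 t 11.97 j [-0.76  0.59  1.74 -0.    0.81 -2.33]
```

Request:
move_arm(
  moves=[
    {"turn": [0, 0, 0], "translation": [0, 0, 0], "hand": 0.3},
    {"turn": [0, 0, 0], "translation": [0, 0, 0], "hand": 0.5},
    {"turn": [0, 0, 0], "translation": [0, 0, 0], "hand": 0.5},
    {"turn": [0, 0, 0], "translation": [0, 0, -20], "hand": 0.5},
    {"turn": [0, 0, 0], "translation": [0, 0, -40], "hand": 0.5},
    {"turn": [0, 0, 0], "translation": [0, 0, -40], "hand": 0.5},
    {"turn": [0, 0, 0], "translation": [0, 0, -40], "hand": 0.5},
    {"turn": [0, 0, -0.052], "translation": [0, 0, 0], "hand": 0.5},
    {"turn": [0, 0, 0], "translation": [0, 0, 0], "hand": 0.5},
  ],
)

```text
time_s: 12.72
eef_pos: [448.0, -262.8, 167.3]
ee_rot: [0.002, -0.027, 1.0, -0.002]
force: [-0.2, -0.6, -1.4]
grip_width: 0.501
grip_force: 0.0
```

```bash
python3 - <<'E'
from h import *
plan(183,(445,241,110),(445,241,24))
s=np.load("s1.npy",allow_pickle=True).item();t=np.load("t1.npy",allow_pickle=True).item()
a=cv2.resize(s["image"][160:190,305:345],(520,390),interpolation=cv2.INTER_CUBIC)
b=cv2.resize(t["image"][165:195,290:330],(520,390),interpolation=cv2.INTER_CUBIC)
cv2.imwrite("pics/ptr.png",np.vstack([a[:,:],b])[:600*2]);A=np.hstack([a[:,:400],b[:,:400]]);cv2.imwrite("pics/ptr.png",A)
for y in(-85,-76,-70,-65,-60,-55):
    for z in(98,102,106):
        q=proj(s,tgt(20,y,z));w=proj(t,tgt(20,y,z))
        print(y,z,"scene crop",((q-[305,160]+.5)*13).round(),"top crop",((w-[290,165]+.5)*13).round()+[400,0])
t2=capture("top");cv2.imwrite("pics/full2.png",t2["image"][140:290,190:440])
E
```

```text
now [ 448.  -262.8  167.3] turn total [-0.003  0.003  0.001] rows>= 1
(445, 241, 110) tool shift [-23.4 503.2  57.3] rows 13 each [-1.8 38.7  4.4]
(445, 241, 24) tool shift [ 0.  0. 86.] rows 3 each [ 0.   0.  28.7]
F [-0.2 -0.6 -1.4] w 0.501 gf 0.0 t 12.72 j [-0.76  0.38  1.63 -0.    1.12 -2.38]
-85 98 scene crop [293. 224.] top crop [696. 218.]
-85 102 scene crop [294. 206.] top crop [696. 217.]
-85 106 scene crop [294. 189.] top crop [696. 215.]
-76 98 scene crop [282. 194.] top crop [656. 206.]
-76 102 scene crop [283. 177.] top crop [655. 204.]
-76 106 scene crop [284. 160.] top crop [655. 203.]
-70 98 scene crop [275. 175.] top crop [629. 198.]
-70 102 scene crop [276. 158.] top crop [628. 196.]
-70 106 scene crop [277. 140.] top crop [628. 195.]
-65 98 scene crop [270. 159.] top crop [606. 192.]
-65 102 scene crop [270. 142.] top crop [606. 190.]
-65 106 scene crop [271. 125.] top crop [605. 188.]
-60 98 scene crop [264. 143.] top crop [584. 185.]
-60 102 scene crop [264. 126.] top crop [583. 183.]
-60 106 scene crop [265. 109.] top crop [583. 181.]
-55 98 scene crop [258. 128.] top crop [561. 178.]
-55 102 scene crop [259. 111.] top crop [561. 176.]
-55 106 scene crop [259.  93.] top crop [560. 174.]
```

View pics/ptr.png

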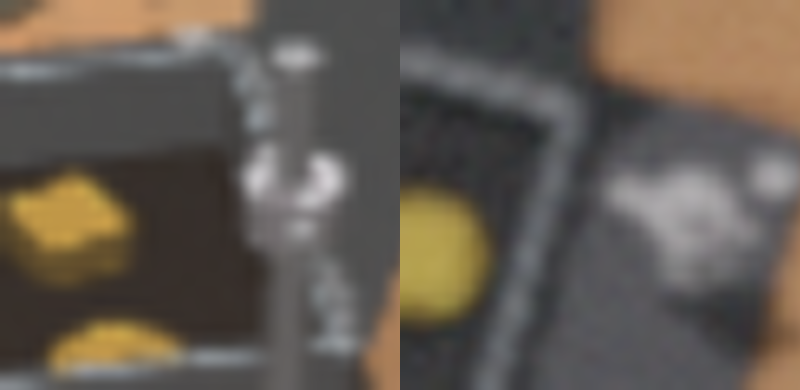

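The pointer tip shows at top crop (608,190), which is case y about -65. The collar is centred near scene crop (294,197), giving z of about 103. Next is the loupe.

Request:
move_arm(
  moves=[
    {"turn": [0, 0, 0], "translation": [-2, 38.7, 0], "hand": 0.6},
    {"turn": [0, 0, 0], "translation": [-2, 38.7, 0], "hand": 0.6},
    {"turn": [0, 0, 0], "translation": [-2, 38.7, 0], "hand": 0.6},
    {"turn": [0, 0, 0], "translation": [-2, 38.7, 0], "hand": 0.6},
    {"turn": [0, 0, 0], "translation": [-2, 38.7, 0], "hand": 0.6},
    {"turn": [0, 0, 0], "translation": [-2, 38.7, 0], "hand": 0.6},
    {"turn": [0, 0, 0], "translation": [-2, 38.7, 0], "hand": 0.6},
    {"turn": [0, 0, 0], "translation": [-2, 38.7, 5], "hand": 0.6},
    {"turn": [0, 0, 0], "translation": [-2, 38.7, 10], "hand": 0.6},
    {"turn": [0, 0, 0], "translation": [-2, 38.7, 10], "hand": 0.6},
  ],
)

```text
time_s: 13.6
eef_pos: [446.5, 127.1, 138.7]
ee_rot: [-0.001, -0.025, 1.0, -0.0]
force: [0.5, -0.4, -0.2]
grip_width: 0.601
grip_force: 0.0
```

```bash
python3 - <<'E'
from h import *
plan(183,(445,241,80),(445,241,24))
for f_ in("scene0","s1","top0","t1"):
    c=np.load(f_+".npy",allow_pickle=True).item();P=cloud(c)
    L=RC.inv().apply((P-[*CC,0]).reshape(-1,3)).reshape(P.shape)
    for n,m in dict(collar=(np.hypot(L[...,0]-20,L[...,1]+85)<13)&(L[...,2]>80)&(L[...,2]<125),ptr=(abs(L[...,0]-20)<6)&(L[...,1]>-74)&(L[...,1]<-58)&(L[...,2]>80)&(L[...,2]<125),top=(np.hypot(L[...,0]-20,L[...,1]+85)<10)&(L[...,2]>128)).items():
        v=L[m];print(f_,n,len(v),np.round(np.sort(v[:,2]),0)[:40])
E
```

```text
now [446.5 127.1 138.7] turn total [ 0.    -0.002 -0.003] rows>= 1
(445, 241, 80) tool shift [ -4.5 113.8  58.7] rows 4 each [-1.1 28.5 14.7]
(445, 241, 24) tool shift [ 0.  0. 56.] rows 2 each [ 0.  0. 28.]
F [ 0.5 -0.4 -0.2] w 0.601 gf 0.0 t 13.6 j [ 0.02  0.31  1.82 -0.    1.01 -1.6 ]
scene0 collar 72 [ 80.  82.  82.  82.  84.  84.  85.  85.  85.  87.  87.  88.  88.  89.
  91.  92.  98.  98.  98. 100. 100. 101. 102. 102. 103. 103. 103. 103.
 103. 105. 105. 106. 107. 107. 107. 107. 108. 108. 108. 108.]
scene0 ptr 2 [102. 104.]
scene0 top 14 [128. 129. 129. 130. 132. 133. 135. 135. 135. 135. 136. 137. 137. 138.]
s1 collar 73 [ 83.  83.  84.  85.  85.  85.  85.  87.  88.  88.  88.  88.  90.  92.
  97.  98.  99. 100. 100. 100. 101. 101. 101. 101. 101. 103. 104. 104.
 104. 104. 105. 105. 105. 106. 107. 107. 107. 107. 107. 107.]
s1 ptr 2 [103. 103.]
s1 top 14 [128. 130. 130. 131. 132. 133. 134. 134. 135. 135. 135. 136. 137. 137.]
top0 collar 31 [101. 101. 104. 105. 105. 106. 107. 107. 107. 107. 107. 108. 108. 108.
 108. 109. 109. 109. 109. 110. 110. 110. 110. 110. 111. 111. 111. 111.
 112. 114. 116.]
top0 ptr 8 [103. 103. 103. 104. 104. 105. 106. 108.]
top0 top 8 [129. 135. 135. 136. 137. 138. 139. 140.]
t1 collar 32 [ 99. 104. 104. 104. 105. 105. 105. 106. 106. 106. 106. 106. 106. 107.
 107. 107. 107. 108. 108. 109. 109. 109. 109. 109. 110. 110. 111. 112.
 112. 113. 116. 121.]
t1 ptr 8 [103. 104. 104. 104. 104. 104. 107. 109.]
t1 top 7 [135. 135. 136. 137. 137. 139. 140.]
```

Request:
move_arm(
  moves=[
    {"turn": [0, 0, 0], "translation": [-1, 28.5, 10], "hand": 0.6},
    {"turn": [0, 0, 0], "translation": [-1, 28.5, 10], "hand": 0.6},
    {"turn": [0, 0, 0], "translation": [-1, 28.5, 15], "hand": 0.6},
    {"turn": [0, 0, 0], "translation": [-1, 28.5, 18], "hand": 0.6},
    {"turn": [0, 0, 0], "translation": [0, 0, 25], "hand": 0.6},
    {"turn": [0, 0, 0], "translation": [0, 0, 0], "hand": 0.6},
    {"turn": [0, 0, 0], "translation": [0, 0, 0], "hand": 0.6},
  ],
)

```text
time_s: 14.18
eef_pos: [444.4, 238.9, 60.8]
ee_rot: [-0.002, -0.025, 1.0, -0.001]
force: [0.8, -0.2, 1.0]
grip_width: 0.603
grip_force: 0.0
```

```bash
python3 - <<'E'
from h import *
plan(183,(445,241,24))
E
```

```text
now [444.4 238.9  60.8] turn total [-0.001 -0.005 -0.002] rows>= 1
(445, 241, 24) tool shift [-0.7  2.1 36.8] rows 1 each [-0.7  2.1 36.8]
F [ 0.8 -0.2  1. ] w 0.603 gf 0.0 t 14.18 j [ 0.26  0.51  1.76 -0.    0.87 -1.36]
```

Request:
move_arm(
  moves=[
    {"turn": [0, 0, 0], "translation": [-0.7, 2, 12], "hand": 0.6},
    {"turn": [0, 0, 0], "translation": [0, 0, 13], "hand": 0.6},
    {"turn": [0, 0, 0], "translation": [0, 0, 9.5], "hand": 0.6},
    {"turn": [0, 0, 0], "translation": [0, 0, 0], "hand": 0.4},
    {"turn": [0, 0, 0], "translation": [0, 0, 0], "hand": 0.25},
    {"turn": [0, 0, 0], "translation": [0, 0, 0], "hand": 0.05},
    {"turn": [0, 0, 0], "translation": [0, 0, 0], "hand": 0.05},
    {"turn": [0, 0, 0], "translation": [0, 0, 0], "hand": 0.05},
    {"turn": [0, 0, 0], "translation": [0, 0, 0], "hand": 0.05},
  ],
  grip_force=80,
)

```text
time_s: 14.93
eef_pos: [446.8, 241.3, 29.0]
ee_rot: [0.001, -0.026, 1.0, 0.0]
force: [-2.1, -1.7, 6.6]
grip_width: 0.155
grip_force: 79.0
```

```bash
python3 - <<'E'
from h import *
plan(183,(445,241,24))
E
```

```text
now [446.8 241.3  29. ] turn total [ 0.     0.002 -0.001] rows>= 1
(445, 241, 24) tool shift [ 1.8 -0.2  5. ] rows 1 each [ 1.8 -0.2  5. ]
F [-2.1 -1.7  6.6] w 0.155 gf 79.0 t 14.93 j [ 0.26  0.57  1.77 -0.    0.8  -1.36]
```

Request:
move_arm(
  moves=[
    {"turn": [0, 0, 0], "translation": [0, 0, -8], "hand": 0.05},
    {"turn": [0, 0, 0], "translation": [0, 0, -22], "hand": 0.05},
    {"turn": [0, 0, 0], "translation": [0, 0, -35], "hand": 0.05},
    {"turn": [0, 0, 0], "translation": [0, 0, -35], "hand": 0.05},
    {"turn": [0, 0, 0], "translation": [0, 0, 0], "hand": 0.05},
    {"turn": [0, 0, 0], "translation": [0, 0, 0], "hand": 0.05},
  ],
)

```text
time_s: 15.43
eef_pos: [447.0, 241.6, 129.9]
ee_rot: [0.002, -0.026, 1.0, 0.001]
force: [-0.5, 0.3, -0.8]
grip_width: 0.155
grip_force: 78.3
```

```bash
python3 - <<'E'
from h import *
s=sense();p=s["eef_pos"];r=rot(s);lens=p+r.apply([-62,0,29-5])
plan(162.76,tgt(-62.5,-24.2,127.5))
c=capture("scene");t=capture("top");o=[]
for k in(c,t):
    u,v=proj(k,lens);print("exp lens",lens.round(1),u.round(1),v.round(1));u=int(u);v=int(v)
    o.append(cv2.resize(k["image"][v-30:v+30,u-30:u+30],(400,400),interpolation=cv2.INTER_CUBIC));print(u-30,v-30,(proj(k,lens)-[u-30,v-30]+.5)*400/60)
    P=cloud(k);m=(np.hypot(P[...,0]-lens[0],P[...,1]-lens[1])<26)&(P[...,2]>60);Q=P[m]
    A=np.c_[Q[:,:2]-lens[:2],np.ones(len(Q))];print(len(Q),"plane",np.linalg.lstsq(A,Q[:,2],rcond=None)[0].round(3))
cv2.imwrite("pics/lens.png",np.hstack(o))
E
```

```text
now [447.  241.6 129.9] turn total [0.002 0.004 0.352] rows>= 3
[np.float64(553.7357473233169), np.float64(50.41069569665848), 127.5] tool shift [-158.6 -151.     2.4] rows 6 each [-26.4 -25.2   0.4]
F [-0.5  0.3 -0.8] w 0.155 gf 78.3 t 15.43 j [ 0.26  0.41  1.71  0.    1.02 -1.36]
exp lens [509.  244.8 106.2] 243.2 130.3
213 100 [204.3811927  205.52794806]
163 plane [4.00000e-03 4.80000e-02 1.08392e+02]
exp lens [509.  244.8 106.2] 211.4 220.3
181 190 [206.13205348 205.43897015]
285 plane [ -2.81   -0.375 128.61 ]
```

View pics/lens.png

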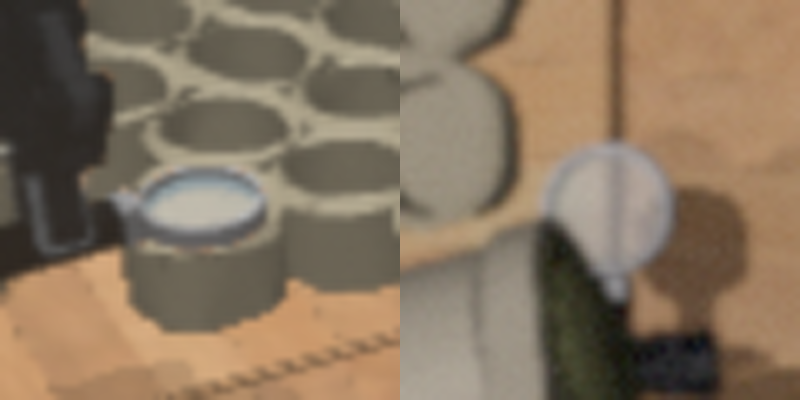

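The lens is at scene crop (200,207) and top crop (208,203), within about 1.5 mm of where I expected it, and the loupe is level. From here I use numeric checks only.

Request:
move_arm(
  moves=[
    {"turn": [0, 0, 0.117], "translation": [0, 0, 0], "hand": 0.05},
    {"turn": [0, 0, 0.117], "translation": [0, 0, 0], "hand": 0.05},
    {"turn": [0.002, 0.003, 0.117], "translation": [0, 0, 0], "hand": 0.05},
    {"turn": [0, 0, 0], "translation": [-15, -25, 0], "hand": 0.05},
    {"turn": [0, 0, 0], "translation": [-20, -32, 0], "hand": 0.05},
    {"turn": [0, 0, 0], "translation": [-20, -32, 0], "hand": 0.05},
    {"turn": [0, 0, 0], "translation": [-20, -32, 0], "hand": 0.05},
    {"turn": [0, 0, 0], "translation": [-20, -20, 0], "hand": 0.05},
    {"turn": [0, 0, 0], "translation": [-20, -10, 0], "hand": 0.05},
    {"turn": [0, 0, 0], "translation": [0, 0, 0], "hand": 0.05},
  ],
)

```text
time_s: 16.37
eef_pos: [513.1, 60.1, 126.6]
ee_rot: [-0.002, 0.151, 0.989, -0.001]
force: [-0.0, 0.7, -2.0]
grip_width: 0.151
grip_force: 78.4
```

```bash
python3 - <<'E'
from h import *
plan(162.76,tgt(-62,-24.2,127))
E
```

```text
now [513.1  60.1 126.6] turn total [-0.003 -0.004 -0.002] rows>= 1
[np.float64(554.2132831664067), np.float64(50.26250825264083), 127] tool shift [-42.2   2.8  -0.4] rows 2 each [-21.1   1.4  -0.2]
F [-0.   0.7 -2. ] w 0.151 gf 78.4 t 16.37 j [-0.11  0.43  1.68 -0.    1.04 -1.38]
```

Request:
move_arm(
  moves=[
    {"turn": [-0.003, -0.004, 0], "translation": [0, 0, 0], "hand": 0.05},
    {"turn": [0, 0, 0], "translation": [-14, 1.5, 0], "hand": 0.05},
    {"turn": [0, 0, 0], "translation": [-14, 1.3, 0], "hand": 0.05},
    {"turn": [0, 0, 0], "translation": [-9, 0, 0], "hand": 0.05},
    {"turn": [0, 0, 0], "translation": [-5, 0, 0], "hand": 0.05},
    {"turn": [0, 0, 0], "translation": [0, 0, 0], "hand": 0.05},
    {"turn": [0, 0, 0], "translation": [0, 0, 0], "hand": 0.05},
    {"turn": [0, 0, 0], "translation": [0, 0, 0], "hand": 0.05},
    {"turn": [0, 0, 0], "translation": [0, 0, 0], "hand": 0.05},
  ],
)

```text
time_s: 17.12
eef_pos: [551.9, 53.8, 127.8]
ee_rot: [0.0, 0.149, 0.989, 0.0]
force: [0.4, -0.0, -0.2]
grip_width: 0.152
grip_force: 78.4
```

```bash
cat > chk.py <<'E'
from h import *
plan(162.76,tgt(-62,-24.2,127))
s=sense();p=s["eef_pos"];r=rot(s);lens=p+r.apply([-62,0,24]);print("lens",lens.round(1),"case",RC.inv().apply([*(lens[:2]-CC),0]).round(1))
c=capture("scene");t=capture("top")
P=cloud(c);L=RC.inv().apply((P-[*lens[:2],0]).reshape(-1,3)).reshape(P.shape)
m=(np.hypot(L[...,0],L[...,1])<36)&(P[...,2]>92)&(P[...,2]<118)
Q=L[m];A=np.c_[Q[:,:2],np.ones(len(Q))];print(len(Q),"plane",np.linalg.lstsq(A,Q[:,2],rcond=None)[0].round(3),"extents case rel",Q.min(0).round(1),Q.max(0).round(1))
# cover, collar
L2=RC.inv().apply((P-[*CC,0]).reshape(-1,3)).reshape(P.shape)
k=(L2[...,0]>45)&(L2[...,0]<90)&(abs(L2[...,1])<48)&(L2[...,2]>50)&(L2[...,2]<125);B=L2[k];print("cover dx/dz",np.polyfit(B[:,2],B[:,0],1).round(3))
q=(abs(L2[...,0]-20)<6)&(L2[...,1]>-74)&(L2[...,1]<-58)&(L2[...,2]>85)&(L2[...,2]<118);print("ptr z",L2[q][:,2].round(1))
# difference with earliest pictures outside robot
for n,k0 in(("scene0",c),("top0",t)):
    o=np.load(n+".npy",allow_pickle=True).item()
    for nm,X in dict(lid=(395.5,62,11),tina=(654,202,44),tinb=(648,-322,44),tinc=(716,-245,44),red=(424,-101,10)).items():
        u,v=proj(o,X).astype(int);d=np.abs(o["image"][v-10:v+11,u-10:u+11].astype(int)-k0["image"][v-10:v+11,u-10:u+11]).mean();print(n,nm,round(d,1),end="; ")
I=t["image"];h=cv2.cvtColor(I,cv2.COLOR_BGR2HSV)
print("\nsteel at scraper place",[(int(v),int(u)) for v,u in np.argwhere((h[205:262,365:405,1]<55))[::60]+[205,365]])
E
python3 chk.py
```

```text
now [551.9  53.8 127.8] turn total [0.001 0.001 0.002] rows>= 1
[np.float64(554.2132831664067), np.float64(50.26250825264083), 127] tool shift [-3.2 -2.7  0.8] rows 1 each [-3.2 -2.7  0.8]
F [ 0.4 -0.  -0.2] w 0.152 gf 78.4 t 17.12 j [-0.11  0.5   1.56  0.    1.08 -1.39]
lens [611.2  35.5 103.8] case [ -3.2 -21.4   0. ]
296 plane [-4.8000e-02  5.1000e-02  1.0656e+02] extents case rel [-35.6 -29.1  98.5] [ 23.9  24.2 117.9]
cover dx/dz [ 0.294 29.067]
ptr z [102.8 104.9]
scene0 lid 65.7; scene0 tina 22.2; scene0 tinb 7.0; scene0 tinc 6.9; scene0 red 5.7; top0 lid 63.3; top0 tina 2.6; top0 tinb 2.5; top0 tinc 2.5; top0 red 2.7; 
steel at scraper place [(208, 387), (216, 389), (223, 393), (232, 390)]
```

Request:
move_arm(
  moves=[
    {"turn": [0, 0, 0], "translation": [-2, -1.5, 0.5], "hand": 0.05},
    {"turn": [0, 0, 0], "translation": [-1.2, -1.2, 0.3], "hand": 0.05},
    {"turn": [0, 0, 0], "translation": [0, 0, 0], "hand": 0.05},
    {"turn": [0, 0, 0], "translation": [0, 0, 0], "hand": 0.05},
    {"turn": [0, 0, 0], "translation": [0, 0, 0], "hand": 0.05},
    {"turn": [0, 0, 0], "translation": [0, 0, 0], "hand": 0.05},
    {"turn": [0, 0, 0], "translation": [0, 0, 0], "hand": 0.05},
    {"turn": [0, 0, 0], "translation": [0, 0, 0], "hand": 0.05},
  ],
)

```text
time_s: 17.88
eef_pos: [554.8, 49.9, 127.1]
ee_rot: [0.001, 0.149, 0.989, 0.0]
force: [0.3, -0.7, -1.4]
grip_width: 0.156
grip_force: 78.4
```

```bash
python3 chk.py; python3 - <<'E'
from h import *
o=np.load("top0.npy",allow_pickle=True).item()["image"][140:290,190:440].astype(int);b=cv2.imread("pics/full2.png").astype(int)
for n,(u,v) in dict(lid=(91,119),tina=(42,30),red=(146,108),loupe=(31,100)).items(): print(n,np.abs(o-b)[v-14:v+15,u-14:u+15].mean().round(1))
# lens ellipse in scene: colour change vs s1 within expected ring
h=cv2.cvtColor(b.astype(np.uint8),cv2.COLOR_BGR2HSV)
m=((h[...,1]<55)&(h[...,2]>110)).astype(np.uint8);m[:,:170]=0;m[:60]=0
t=capture("top")
for c in cv2.findContours(m,0,1)[0]:
    if cv2.contourArea(c)>60:
        r=cv2.minAreaRect(c);print("blade",ray(t,r[0][0]+190,r[0][1]+140,3).round(),r[1],r[2])
E
```

```text
now [554.8  49.9 127.1] turn total [0.001 0.001 0.001] rows>= 1
[np.float64(554.2132831664067), np.float64(50.26250825264083), 127] tool shift [0.6 0.2 0.1] rows 1 each [0.6 0.2 0.1]
F [ 0.3 -0.7 -1.4] w 0.156 gf 78.4 t 17.88 j [-0.12  0.51  1.56  0.    1.08 -1.39]
lens [614.   31.6 103.1] case [  0.7 -24.3   0. ]
300 plane [-4.80000e-02  5.50000e-02  1.05874e+02] extents case rel [-35.1 -29.1  97.2] [ 24.5  27.1 117.9]
cover dx/dz [ 0.293 29.128]
ptr z [102.9 105.6]
scene0 lid 62.5; scene0 tina 27.1; scene0 tinb 7.1; scene0 tinc 7.0; scene0 red 5.8; top0 lid 64.2; top0 tina 2.5; top0 tinb 2.3; top0 tinc 2.4; top0 red 2.6; 
steel at scraper place [(208, 387), (216, 389), (223, 393), (232, 390)]
lid 6.7
tina 2.9
red 4.0
loupe 2.9
blade [ 373. -335.    3.] (52.415958404541016, 85.03903198242188) 39.70991897583008
blade [ 503. -263.    3.] (25.280799865722656, 7.463354110717773) 86.98721313476562
```

```bash
python3 -c "
from rig import *
print(finish_job())"
```

```text
the job is handed in; nothing more can be done
None
```

The job is handed in at 17.9 s: cover levered open past upright with the blade, scraper laid flat clear of the case, and loupe held over the round die with its lens within 1 mm of centre and at about 103 mm, the pointer's height. I viewed 11 pictures, one over the limit of 10; after the loupe was lifted, the final checks were numeric, and the arm hid the tin lid in the last pictures, though it was last seen unmoved after the scraper was put down.

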